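# Point out the lilac mix

### The job

Show the apprentice how to mix lilac by pointing from straight above, with the fingertips a centimetre or two above the spot and touching nothing: first at the middle of the lid of the jar of pink powder, then at the lid of the jar of blue powder, then at the round well of the white porcelain slab, staying at each for two full seconds. Do not point at any of the other jars or go down close over them on the way. Afterwards raise the hand so that the fingers are a good 25 cm above the bench; nothing on the bench, the lamp included, may be touched or moved.

Things in the scene. Friction and masses are not known exactly. Their poses are not given: they have to be found in the camera images.
- pink_jar: small glass jar with screw lid, pink powder seen through its side, white lid 45 mm across; 46 mm wide and 58 mm high over the lid, upright. Origin: centre of the underside; z up, so the middle of the lid top is 58 mm above it
- blue_jar: small glass jar with screw lid, blue powder seen through its side, light grey lid 49 mm across; 50 mm wide and 52 mm high over the lid, upright. Origin: centre of the underside; z up, so the middle of the lid top is 52 mm above it
- yellow_jar: small glass jar with screw lid, pale yellow powder seen through its side, black lid 41 mm across; 42 mm wide and 58 mm high over the lid, upright. Origin: centre of the underside; z up, so the middle of the lid top is 58 mm above it; not part of the mix
- brown_jar: small glass jar with screw lid, grey-brown powder seen through its side, black lid 41 mm across; 42 mm wide and 52 mm high over the lid, upright. Origin: centre of the underside; z up, so the middle of the lid top is 52 mm above it; not part of the mix
- grey_jar: small glass jar with screw lid, light grey powder seen through its side, white lid 45 mm across; 46 mm wide and 52 mm high over the lid, upright. Origin: centre of the underside; z up, so the middle of the lid top is 52 mm above it; not part of the mix
- mixing_slab: white porcelain slab, 122 (x) x 148 (y) x 29 mm, lying flat, with one round paint well in its top. Origin: centre of the underside, z up
- well (a point): centre of the slab's round well, at the level of the slab's top face (29 mm above the bench)
- gilt_pot: bystander: little white porcelain pot with a cork, 42 mm wide, 46 mm high; origin: centre of underside
- tape_roll: bystander: black tape roll lying flat, 80 mm across, 24 mm high; origin: centre of underside
- burnisher: bystander: wooden burnisher, 149 mm long (along its y), 13 mm thick, lying flat; origin: middle of underside
- brush: bystander: brown paint brush, 173 mm long (along its y), 12 mm thick, lying near the front edge; origin: middle of underside
- tile: bystander: white glazed test tile with colour strokes, 70 x 70 x 9 mm; origin: centre of underside
- eraser: bystander: dark eraser, 20 x 44 x 15 mm; origin: centre of underside
- lamp_shade (a point): obstacle: centre of the rim of the grey bench lamp's shade (128 mm across, about 100 mm high above this point), which hangs about half a metre above the bench, behind the work and to the right of the jars; the wrist and forearm can hit it when swinging across with the arm stretched out, so cross in front of it with the arm drawn in

How it is judged (in metres and radians):
On the way, in this order (a step that is already met when the one before it is completed fails the run):
1. the fingertips dwell just above the pink jar's lid (tool point within 20 mm sideways of the middle, 12 to 65 mm above it) for 1.5 s (horizontal distance between the grasp point and pink_jar below 0.02 m and z of the grasp point in the frame of pink_jar between 0.07 and 0.123 m), for 1.5 s.
2. then just above the blue jar's lid (tool point within 20 mm sideways of the middle, 12 to 65 mm above it) for 1.5 s (horizontal distance between the grasp point and blue_jar below 0.02 m and z of the grasp point in the frame of blue_jar between 0.064 and 0.117 m), for 1.5 s.
3. then just above the slab's well (tool point within 20 mm sideways of the middle, 12 to 65 mm above it) for 1.5 s (horizontal distance between the grasp point and well below 0.02 m and z of the grasp point in the frame of well between 0.012 and 0.065 m), for 1.5 s.
At the end, for the whole second after the job is handed in: the tool point is more than 20 cm above the bench, every loose thing is within 6 mm of where it stood, and the jars and slab are upright (within 0.1 rad) (height (world z) of the grasp point above 0.2 m and distance of each of pink_jar, blue_jar, yellow_jar, brown_jar, grey_jar, mixing_slab, gilt_pot, tape_roll, burnisher, brush, tile, eraser from where it was at the start of the episode below 0.006 m and angle between each of pink_jar, blue_jar, yellow_jar, brown_jar, grey_jar, mixing_slab's own z axis and vertical below 0.1 rad); the robot touches nothing.
It fails at once if the robot touches anything (more than 0.3 N) (contact force between any of the fingers, the arm and anything else above 0.3 N).
It fails at once if the fingertips are brought close above a jar that is not in the mix (tool point within 20 mm sideways of its middle and less than 65 mm above its lid) ((horizontal distance between the grasp point and yellow_jar below 0.02 m and z of the grasp point in the frame of yellow_jar below 0.123 m) or (horizontal distance between the grasp point and brown_jar below 0.02 m and z of the grasp point in the frame of brown_jar below 0.117 m) or (horizontal distance between the grasp point and grey_jar below 0.02 m and z of the grasp point in the frame of grey_jar below 0.117 m)).
It also fails if it takes over 58 s, if anything falls off the work surface, if the arm or the gripper's body presses on something with over 40 N, if the wrist force passes 120 N, or if a joint passes its speed limit or range.

### The arm

A 7-joint arm with a two-finger parallel gripper is mounted at the origin on a cart in front of the work surface, level with it; the furniture and walls round the work are solid. World frame = base frame: x ahead of the robot, y to its left, z up, the work surface at z = 0. Lengths are in mm, angles in rad, forces in N, time in s.
With the tool pointing down it reaches from about 400 to 875 mm from the base axis. Payload 4.4 kg.
Tool frame: the origin (TCP) lies between the finger pads, 19 mm behind the fingertips; this is the grasp point; z points along the fingers, y is the line along which they close (so a half turn about z gives the same grasp; the last joint's range is limited). The gripper opens to 85 mm and grips with 20 to 120 N. Pads are 22 mm wide; open, the fingers measure 114 mm over their backs; the gripper's body (76 mm by 85 mm) begins 54 mm behind the grasp point. The pads swing forward as they close: fully open they stand 13 mm farther back than shut.
Start: joints at [1.266, 0.628, 0.038, 1.517, -0.027, 0.996, -0.02], TCP at [153.776, -631.562, 250.013] pointing down, gripper open.
Joint ranges: [-3.06, 3.06], [-0.37, 2.12], [-1.25, 1.32], [0.18, 2.47], [-1.1, 4.24], [0.23, 1.98], [-2.94, 2.94]. Speed limits (rad/s): [2.57, 2.57, 3.14, 3.14, 3.14, 3.14, 3.14].

### API

Orientations are given as [roll, pitch, yaw] about the fixed x, y, z axes, in that order (R = Rz(yaw) Ry(pitch) Rx(roll)).
In Python, from cell import ctrl gives the robot as it stands.
- The arm moves only by the tool carry_out, never from a script. Its argument "deltas" is one flat list of numbers, 7 for each row, row after row: the turn, a rotation vector about the tool's x, y, z in degrees, then the shift along the tool's x, y, z in m, then the closure, from -1 (fully open) to 1 (shut). In form: [wx, wy, wz, dx, dy, dz, claw, wx, wy, wz, dx, dy, dz, claw, ...]. A call has 1 to 12 rows; each row shifts and turns the commanded pose from where the row before left it, along the tool's axes as they then stand; what a row does not reach is not made up. A row lasts 1/8 s, in which the tool goes at most 62.5 mm and 10.7 degrees, less where a joint would pass 70% of its speed; a pose out of reach is approached as far as the arm can. A call with a gripper value outside its range is refused whole. The fingers move at their own pace and stop on an object; the grip force is fixed at half the most. Time passes only in rows, so rows that do not move let the fingers close. It gives the time, the measured TCP pose, the force, the opening and the grip force at its end, in the units of the state.
- ctrl.read_state(): the state, without advancing time (a new reading comes with each control period).
- ctrl.get_image(name): name is "side" or "top" or "wrist"; returns the picture (480x640x3 uint8, red, green, blue); there is no depth.
- ctrl.calibration(name): a dict with "mtx" (3x3 intrinsics, pixels), "R" (3x3) and "t" (3): a world point X has camera coordinates R X + t. Camera axes: x right, y down, z forward; pixel columns grow to the right and rows downward; lengths in mm; the calibration is good to about 2 mm. A picture is of the moment at which its call begins: read the wrist's pose just before it. calibration takes no time and is no camera call; for the wrist camera it gives the pose at the moment of the call.
- ctrl.finish_job(): hands the job in; it is judged then, once.
The state is a dict: "clock": time; "qpos": joint angles; "qd": joint speeds; "tau": joint torques, N m; "eef_pos": TCP position; "tool_rot": TCP orientation; "force": force on the tool from outside, world axes, zero at the start; "torque": the same for the moment, N m; "width": finger opening in mm; "gripper_force": force on a finger pad.
Only numpy, scipy, OpenCV 4.12 (cv2) and the standard library are available. Lean on these libraries where they do the work, as an engineer would, in place of code of your own. Each camera call takes 0.05 s, during which the arm holds its last target. There are 200 camera calls.

## Working session

There is one attempt and no reset: what is moved stays moved. The work goes in short steps, Python scripts to look and compute and a tool call to move; the robot and the scene stay as the last step left them, time stands still between calls to the robot, and variables do not carry over. Pictures are saved under pics/ and viewed, at most 10 in all, crops included, and the job is handed in when it is done.

Besides the shell and the picture viewer there is one more tool, called as name(argument=value, ...) on one line, values as JSON. carry_out: Moves the arm, as the interface text tells. Its arguments: {"type":"object","properties":{"deltas":{"type":"array"}},"required":["deltas"]}

```bash
mkdir -p pics
python3 - <<'E'
from cell import ctrl
import cv2
for n in("top","side"):
    cv2.imwrite(f"pics/{n}0.png",ctrl.get_image(n)[:,:,::-1])
    c=ctrl.calibration(n);print(n,c["mtx"],c["R"],c["t"])
s=ctrl.read_state();print(s["clock"],s["eef_pos"],s["tool_rot"])
E
```

```text
top [[525.79612846   0.         318.24926082]
 [  0.         525.79612846 234.2779975 ]
 [  0.           0.           1.        ]] [[ 0.02802967 -0.9992903   0.02516398]
 [-0.98624751 -0.03174825 -0.16219707]
 [ 0.16288087 -0.02027158 -0.98643747]] [-127.67298119  578.29501874 1615.24624564]
side [[556.77499516   0.         328.98794788]
 [  0.         556.77499516 243.62020582]
 [  0.           0.           1.        ]] [[ 0.13522934 -0.99078473 -0.00765793]
 [-0.60683464 -0.07671043 -0.79111771]
 [ 0.78323991  0.11162942 -0.61161599]] [-165.92478569  562.65445263 1220.50940914]
0.1 [ 153.64999155 -631.02154584  249.19498276] [-3.13987993e+00 -6.65993683e-06  2.38760725e-01]
```

View pics/top0.png

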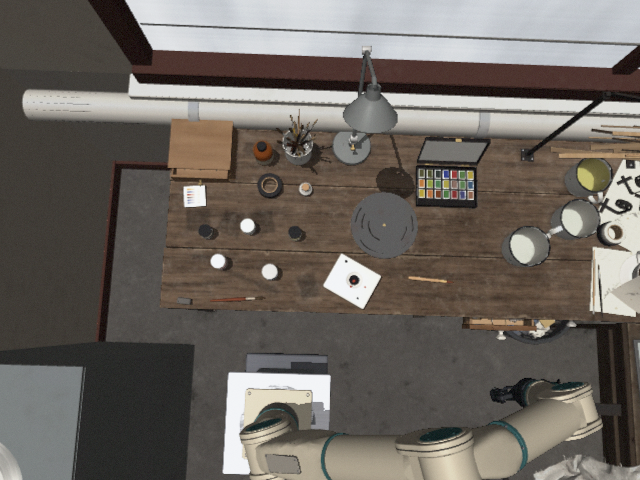

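View pics/side0.png

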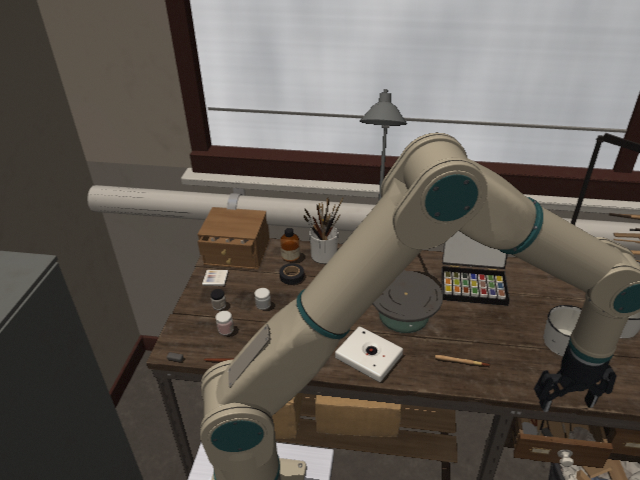

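The top view shows lids at about (206,232) black, (248,227) white, (296,234) black, (219,262) white and (270,272) white. The slab is at (352,281), with a dark well at (354,280). In the side view the jar at (224,322) looks pinkish, and two of the jars are hidden by the arm. I'll zoom in and measure.

```bash
cat > h.py <<'E'
import numpy as np
from cell import ctrl
def ray(n,u,v,z,c=None):
    c=c or ctrl.calibration(n);R=np.array(c["R"]);t=np.array(c["t"])
    o=-R.T@t;d=R.T@np.linalg.inv(c["mtx"])@[u,v,1]
    return o+d*(z-o[2])/d[2]
def proj(n,X):
    c=ctrl.calibration(n);p=np.array(c["mtx"])@(np.array(c["R"])@X+c["t"]);return p[:2]/p[2]
E
python3 - <<'E'
from h import *
import cv2
t=cv2.imread("pics/top0.png");s=cv2.imread("pics/side0.png")
a=cv2.resize(t[210:310,180:390],(798,380),interpolation=cv2.INTER_CUBIC)
b=cv2.resize(s[270:350,190:300],(302,220),interpolation=cv2.INTER_CUBIC)
o=np.zeros((600,798,3),np.uint8);o[:380]=a;o[380:,:302]=b
cv2.imwrite("pics/crop.png",o)
hsv=cv2.cvtColor(t,cv2.COLOR_BGR2HSV)
m=((hsv[:,:,2]>150)&(hsv[:,:,1]<40)).astype(np.uint8)
n,l,st,ce=cv2.connectedComponentsWithStats(m[180:320,165:400])
for i in range(1,n):
    if st[i,4]>30:
        c=ce[i]+[165,180];print("white",c.round(1),st[i,2:],ray("top",*c,55).round(),ray("top",*c,29).round(), t[int(c[1]),int(c[0])])
m=((hsv[:,:,2]<45)).astype(np.uint8)
n,l,st,ce=cv2.connectedComponentsWithStats(m[180:320,165:400])
for i in range(1,n):
    if st[i,4]>30:
        c=ce[i]+[165,180];print("dark",c.round(1),st[i,2:],ray("top",*c,55).round(),ray("top",*c,29).round())
print("lamp",ray("top",370,112,500),ray("side",383,122,500))
E
```

```text
white [303.  190.4] [12 12 52] [721. -57.  55.] [728. -57.  29.] [138 147 157]
white [194.3 195.8] [ 23  22 442] [692. 286.  55.] [698. 292.  29.] [231 237 243]
white [246.8 225.1] [ 15  15 160] [603. 116.  55.] [607. 119.  29.] [243 244 242]
white [217.4 260.6] [ 15  15 169] [488. 201.  55.] [491. 206.  29.] [247 245 243]
white [351.5 280.8] [  58   55 1695] [ 437. -218.   55.] [ 439. -220.   29.] [31 29 35]
white [269.  271.2] [ 15  15 188] [460.  40.  55.] [462.  42.  29.] [230 232 234]
dark [273.  194.1] [22 11 53] [706.  38.  55.] [712.  40.  29.]
dark [353.6 279.1] [ 8  8 39] [ 443. -224.   55.] [ 445. -226.   29.]
dark [205.  309.8] [16  3 31] [335. 230.  55.] [336. 235.  29.]
lamp [ 807.72832747 -216.41894025  500.        ] [ 866.83732407 -206.79552457  500.        ]
```

View pics/crop.png

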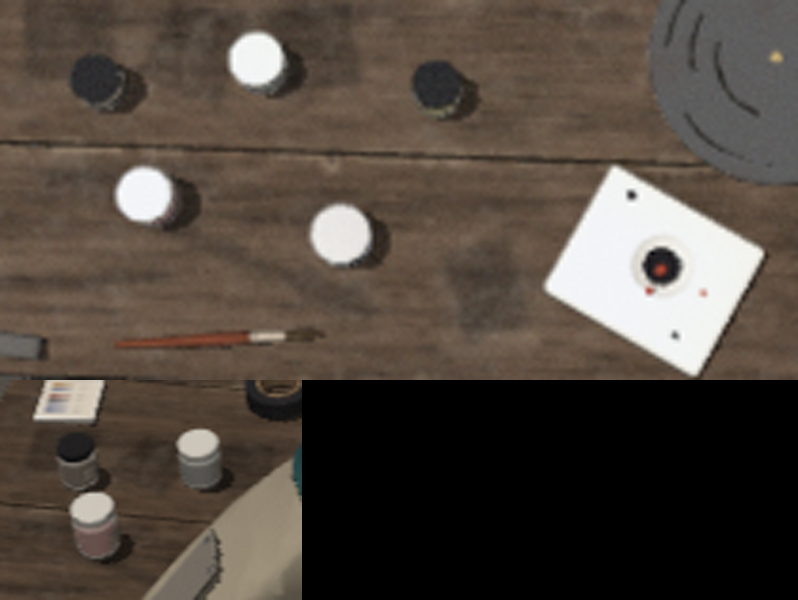

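Through their sides the jar at top-view (217,261) is clearly pink and the white-lidded one at (247,225) is grey, so the light-grey lid at (269,271) is blue. The well is at (354,280). I get pink at about (487,200), blue at about (460,41) and the well at about (443,-226). First I draw the arm in and close the fingers, staying high.

carry_out(deltas=[0,0,0,0.015,-0.013,0,1,0,0,0,0.029,-0.025,0,1,0,0,0,0.029,-0.025,0,1,0,0,0,0.029,-0.025,0,1,0,0,0,0.029,-0.025,0,1,0,0,0,0.029,-0.025,0,1,0,0,0,0.029,-0.025,0,1,0,0,0,0.029,-0.025,0,1,0,0,0,0.015,-0.013,0,1])

```text
clock: 1.23
eef_pos: [333.9, -378.9, 249.8]
tool_rot: [-3.14, -0.0, 0.242]
force: [-0.1, -0.8, 0.4]
width: 0.2
gripper_force: 0.0
```

carry_out(deltas=[0,0,0,0.018,-0.024,0,1,0,0,0,0.018,-0.024,0,1,0,0,0,0.018,-0.024,0,1,0,0,0,0.018,-0.024,0,1,0,0,0,0.018,-0.024,0,1,0,0,0,0.018,-0.024,0,1,0,0,0,0.018,-0.024,0,1,0,0,0,0.018,-0.024,0,1,0,0,0,0.018,-0.024,0,1,0,0,0,0.018,-0.024,0,1])

```text
clock: 2.48
eef_pos: [450.9, -104.5, 249.8]
tool_rot: [-3.141, 0.0, 0.239]
force: [0.3, 0.6, -0.0]
width: -0.1
gripper_force: 0.0
```

Run:
```python
from h import *
import cv2
s=ctrl.read_state();print(s["clock"],s["eef_pos"].round(1) if hasattr(s["eef_pos"],"round") else s["eef_pos"],s["tool_rot"],s["qpos"])
p=ctrl.get_image("side")[:,:,::-1];w=ctrl.get_image("wrist")[:,:,::-1]
o=np.hstack([cv2.resize(p,(400,300)),cv2.resize(w,(400,300))]);cv2.imwrite("pics/b.png",o)
```

```text
2.475 [ 450.9 -104.5  249.8] [-3.14144889e+00  4.07468952e-04  2.38728023e-01] [ 0.18675407  0.3646889  -0.02649769  2.01841171  0.01376863  0.75908764
 -1.1800631 ]
```

View pics/b.png

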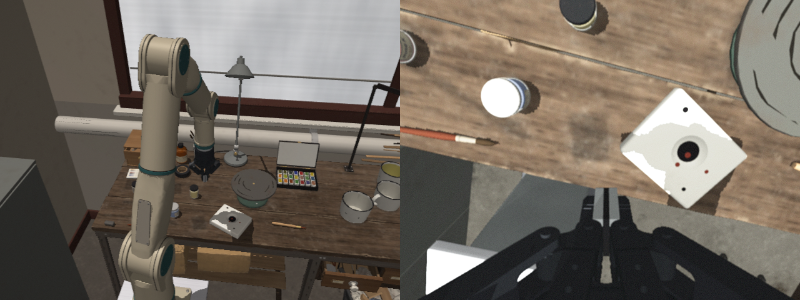

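The clear wrist view shows blue powder in the jar at (503,97), which confirms blue. The slab's well is at (688,151). I move on above the pink jar, still high.

carry_out(deltas=[0,0,0,0.011,-0.029,0,1,0,0,0,0.011,-0.029,0,1,0,0,0,0.011,-0.029,0,1,0,0,0,0.011,-0.029,0,1,0,0,0,0.011,-0.029,0,1,0,0,0,0.011,-0.029,0,1,0,0,0,0.011,-0.029,0,1,0,0,0,0.011,-0.029,0,1,0,0,0,0.01,-0.028,0,1,0,0,0,0.01,-0.028,0,1])

```text
clock: 3.82
eef_pos: [487.7, 199.8, 249.8]
tool_rot: [3.141, 0.001, 0.238]
force: [0.5, 0.3, 0.2]
width: 0.2
gripper_force: 0.0
```

Run:
```python
from h import *
import cv2
print(ctrl.read_state()["eef_pos"])
c=ctrl.calibration("wrist")
w=ctrl.get_image("wrist")[:,:,::-1];cv2.imwrite("pics/w1.png",w)
print("exp pink/tcp px",[proj("wrist",np.array(x)).round() for x in((487,200,58),(460,41,52),(488,200,110))])
hsv=cv2.cvtColor(w,cv2.COLOR_BGR2HSV)
m=((hsv[:,:,2]>170)&(hsv[:,:,1]<40)).astype(np.uint8)
n,l,st,ce=cv2.connectedComponentsWithStats(m)
for i in range(1,n):
    if st[i,4]>300: print(ce[i].round(),st[i],ray("wrist",*ce[i],58,c).round())
t=ctrl.get_image("top")[:,:,::-1];cv2.imwrite("pics/t1.png",t)
```

```text
[487.70422364 199.82341544 249.78356952]
exp pink/tcp px [array([337., 215.]), array([505., 284.]), array([338., 232.])]
[467.  86.] [ 428   54   75   65 3699] [604. 124.  58.]
[610. 150.] [582 128  58  54 581] [586.   1.  58.]
[326. 205.] [ 298  171   57   66 2795] [492. 204.  58.]
[496. 275.] [ 464  246   62   57 2412] [467.  49.  58.]
[191. 293.] [170 281  42  25 601] [389. 300.  58.]
[632. 330.] [620 312  20  37 411] [446. -89.  58.]
```

View pics/w1.png

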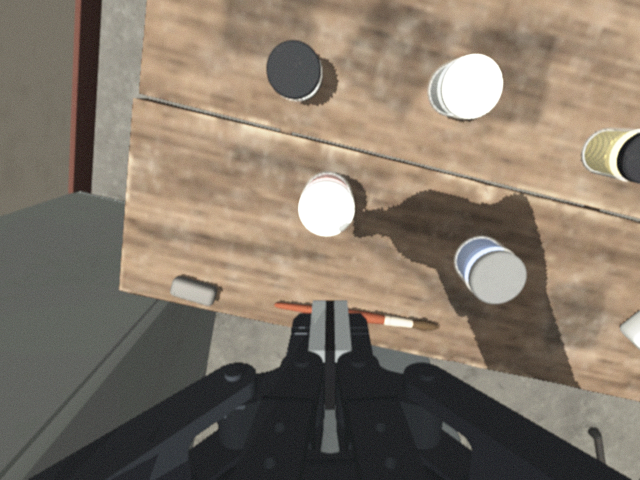

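The wrist view shows the pink jar's lid at about (326,207), the blue lid at (498,275) with blue powder below, and grey, brown and yellow behind. The wrist and top measurements differ by about 8 mm. I'll settle it with the side view and the fingertip projection.

Run:
```python
from h import *
import cv2
s=ctrl.read_state();p=np.array(s["eef_pos"])
print("tip px wrist",proj("wrist",p-[0,0,19]),proj("wrist",p))
im=cv2.imread("pics/w1.png");g=cv2.cvtColor(im,cv2.COLOR_BGR2GRAY)
def fit(img,n,u,v,z,r,lo):
    k=(img.min(2)>lo).astype(np.uint8)
    nn,l,st,ce=cv2.connectedComponentsWithStats(k[v-r:v+r,u-r:u+r]);i=1+np.argmax(st[1:,4])
    (c,ax,an)=cv2.fitEllipse(max(cv2.findContours((l==i).astype(np.uint8),0,1)[0],key=len))
    c=np.array(c)+[u-r,v-r];print(n,c.round(1),np.round(ax,1),ray(n,*c,z).round(1))
t=cv2.imread("pics/top0.png")
for lo in(120,150,190):
    for u,v,z in((218,261,58),(269,271,52),(247,225,52)): fit(t,"top",u,v,z,14,lo)
sd=cv2.imread("pics/side0.png")
for lo in(140,170): fit(sd,"side",224,316,58,14,lo); fit(sd,"side",262,294,52,12,lo)
fit(im,"wrist",326,207,58,40,200);fit(im,"wrist",498,275,52,40,150);fit(im,"wrist",472,87,52,45,235)
```

```text
tip px wrist [330.24929674 317.99366978] [330.20558219 344.44644664]
top [217.3 260.7] [14.  14.4] [487.3 201.1  58. ]
top [269.1 271.2] [14.9 15.3] [460.   39.6  52. ]
top [246.9 225.1] [13.8 14.3] [603.3 115.9  52. ]
top [217.4 260.6] [13.5 13.7] [487.5 200.8  58. ]
top [269.1 271.1] [14.5 14.5] [460.2  39.7  52. ]
top [246.8 225.2] [13.  13.5] [603.  116.1  52. ]
top [217.4 260.7] [12.9 13.3] [487.3 200.8  58. ]
top [269.2 271.1] [13.8 14. ] [460.1  39.5  52. ]
top [247. 225.] [12.4 12.8] [603.6 115.6  52. ]
side [222.9 315.9] [ 9.9 14.2] [486.1 203.9  58. ]
side [261.6 292.5] [ 9.1 13.6] [602.3 118.8  52. ]
side [223.  315.7] [ 9.2 12.8] [486.8 203.8  58. ]
side [261.6 292.4] [ 8.6 11.9] [602.8 118.9  52. ]
wrist [325.7 206.5] [55.7 58.3] [491.1 207.9  58. ]
wrist [495.7 275.3] [53.6 58.3] [465.8  49.6  52. ]
wrist [470.8  85.7] [59.6 66.3] [605.9 124.2  52. ]
```

The three cameras agree to within a few mm, so I take pink (488,204), blue (462,43) and the well (444,-223). I go down over pink to z≈94 and dwell.

carry_out(deltas=[0,0,0,0.001,-0.004,0.02,1,0,0,0,0,0,0.03,1,0,0,0,0,0,0.03,1,0,0,0,0,0,0.03,1,0,0,0,0,0,0.026,1,0,0,0,0,0,0.02,1,0,0,0,0,0,0,1,0,0,0,0,0,0,1,0,0,0,0,0,0,1,0,0,0,0,0,0,1,0,0,0,0,0,0,1,0,0,0,0,0,0,1])

```text
clock: 5.42
eef_pos: [487.6, 204.2, 94.2]
tool_rot: [-3.142, -0.0, 0.239]
force: [-0.6, 0.1, -0.1]
width: -0.1
gripper_force: 0.0
```

Run:
```python
from h import *
import cv2
print(ctrl.read_state()["eef_pos"])
w=ctrl.get_image("wrist")[:,:,::-1];s=ctrl.get_image("side")[:,:,::-1]
o=np.hstack([cv2.resize(w,(400,300)),cv2.resize(s[250:370,150:310],(400,300))]);cv2.imwrite("pics/p.png",o)
```

```text
[487.64225972 204.16268823  94.16902659]
```

View pics/p.png

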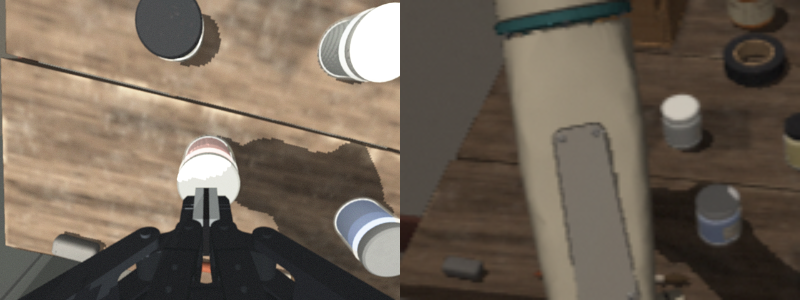

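The wrist crop shows the fingertips at about (206,190) over the pink lid at (208,180), so they are well centred. The blue jar is now visible in the side view with its lid at about (278,330). I hold for the rest of the dwell.

carry_out(deltas=[0,0,0,0,0,0,1,0,0,0,0,0,0,1,0,0,0,0,0,0,1,0,0,0,0,0,0,1,0,0,0,0,0,0,1,0,0,0,0,0,0,1,0,0,0,0,0,0,1,0,0,0,0,0,0,1,0,0,0,0,0,0,1,0,0,0,0,0,0,1,0,0,0,0,0,0,1,0,0,0,0,0,0,1])

```text
clock: 7.02
eef_pos: [487.6, 204.1, 94.0]
tool_rot: [3.142, 0.0, 0.239]
force: [-0.1, 0.2, 0.8]
width: 0.4
gripper_force: 0.0
```

carry_out(deltas=[0,0,0,0,0,0,1,0,0,0,0,0,0,1,0,0,0,0,0,0,1,0,0,0,0,0,-0.03,1,0,0,0,0,0,-0.04,1,0,0,0,0,0,-0.03,1])

```text
clock: 7.78
eef_pos: [487.8, 204.2, 195.5]
tool_rot: [-3.141, -0.001, 0.239]
force: [0.1, 0.2, -0.4]
width: 0.1
gripper_force: 0.0
```

carry_out(deltas=[0,0,0,-0.013,0.03,0,1,0,0,0,-0.013,0.03,0,1,0,0,0,-0.013,0.03,0,1,0,0,0,-0.012,0.03,0,1,0,0,0,-0.012,0.03,0,1,0,0,0,0,0,0,1,0,0,0,0,0,0.026,1,0,0,0,0,0,0.03,1,0,0,0,0,0,0.03,1,0,0,0,0,0,0.02,1,0,0,0,0,0,0,1,0,0,0,0,0,0,1])

```text
clock: 9.28
eef_pos: [462.4, 44.1, 88.6]
tool_rot: [-3.141, -0.001, 0.24]
force: [0.4, 0.2, -0.0]
width: 0.1
gripper_force: 0.0
```

Run:
```python
from h import *
import cv2
print(ctrl.read_state()["eef_pos"])
w=ctrl.get_image("wrist")[:,:,::-1]
cv2.imwrite("pics/bl.png",cv2.resize(w,(400,300)))
```

```text
[462.37636002  44.05899057  88.56877646]
```

View pics/bl.png

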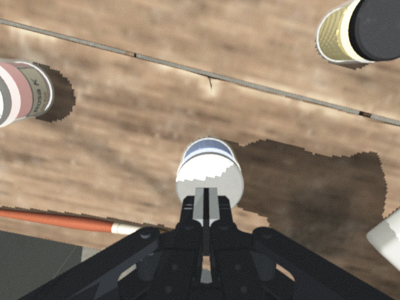

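The fingertips at (206,190) stand over the blue lid, whose centre is at about (211,180). I dwell for two seconds.

carry_out(deltas=[0,0,0,0,0,0,1,0,0,0,0,0,0,1,0,0,0,0,0,0,1,0,0,0,0,0,0,1,0,0,0,0,0,0,1,0,0,0,0,0,0,1,0,0,0,0,0,0,1,0,0,0,0,0,0,1,0,0,0,0,0,0,1,0,0,0,0,0,0,1,0,0,0,0,0,0,1,0,0,0,0,0,0,1])

```text
clock: 10.82
eef_pos: [461.9, 43.5, 88.0]
tool_rot: [-3.142, -0.0, 0.239]
force: [0.0, 0.5, -0.0]
width: 0.2
gripper_force: 0.0
```

carry_out(deltas=[0,0,0,0,0,0,1,0,0,0,0,0,0,1,0,0,0,0,0,0,1,0,0,0,0,0,0,1,0,0,0,0,0,0,1,0,0,0,0,0,0,1,0,0,0,0,0,-0.03,1,0,0,0,0,0,-0.04,1,0,0,0,0,0,-0.03,1])

```text
clock: 11.95
eef_pos: [462.1, 43.4, 189.4]
tool_rot: [3.141, -0.001, 0.239]
force: [-0.2, -0.7, 0.1]
width: -0.2
gripper_force: 0.0
```

carry_out(deltas=[0,0,0,-0.009,0.028,0,1,0,0,0,-0.009,0.028,0,1,0,0,0,-0.009,0.028,0,1,0,0,0,-0.009,0.028,0,1,0,0,0,-0.009,0.028,0,1,0,0,0,-0.009,0.029,0,1,0,0,0,-0.009,0.029,0,1,0,0,0,-0.009,0.029,0,1,0,0,0,-0.009,0.028,0,1])

```text
clock: 13.08
eef_pos: [443.2, -224.5, 188.0]
tool_rot: [-3.142, 0.0, 0.239]
force: [0.9, -0.6, 0.3]
width: 0.2
gripper_force: 0.0
```

carry_out(deltas=[0,0,0,0,0,0,1,0,0,0,0,0,0.03,1,0,0,0,0,0,0.03,1,0,0,0,0,0,0.03,1,0,0,0,0,0,0.02,1,0,0,0,0,0,0.013,1,0,0,0,0,0,0,1,0,0,0,0,0,0,1])

```text
clock: 14.08
eef_pos: [443.9, -223.4, 65.6]
tool_rot: [3.141, -0.001, 0.239]
force: [0.9, -1.5, 0.6]
width: 0.2
gripper_force: 0.0
```

Run:
```python
from h import *
import cv2
print(ctrl.read_state()["eef_pos"])
w=ctrl.get_image("wrist")[:,:,::-1]
cv2.imwrite("pics/we.png",cv2.resize(w,(400,300)))
```

```text
[ 443.92448301 -223.4458631    65.6337154 ]
```

View pics/we.png

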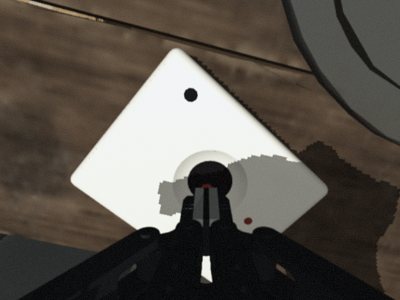

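The well's dark centre is at (210,181) and the tips are at (207,190), the same alignment as over the lids. I dwell, then raise the hand.

carry_out(deltas=[0,0,0,0,0,0,1,0,0,0,0,0,0,1,0,0,0,0,0,0,1,0,0,0,0,0,0,1,0,0,0,0,0,0,1,0,0,0,0,0,0,1,0,0,0,0,0,0,1,0,0,0,0,0,0,1,0,0,0,0,0,0,1,0,0,0,0,0,0,1,0,0,0,0,0,0,1,0,0,0,0,0,0,1])

```text
clock: 15.62
eef_pos: [443.5, -223.5, 65.0]
tool_rot: [3.142, -0.0, 0.239]
force: [-0.4, -0.2, -0.2]
width: -0.1
gripper_force: 0.0
```

carry_out(deltas=[0,0,0,0,0,0,1,0,0,0,0,0,0,1,0,0,0,0,0,0,1,0,0,0,0,0,0,1,0,0,0,0,0,0,1,0,0,0,0,0,0,1,0,0,0,0,0,0,1])

```text
clock: 16.5
eef_pos: [443.5, -223.4, 65.0]
tool_rot: [-3.142, -0.0, 0.239]
force: [0.0, -0.3, -0.2]
width: -0.0
gripper_force: 0.0
```

carry_out(deltas=[0,0,0,0,0,-0.02,1,0,0,0,0,0,-0.035,1,0,0,0,0,0,-0.035,1,0,0,0,0,0,-0.035,1,0,0,0,0,0,-0.035,1,0,0,0,0,0,-0.035,1,0,0,0,0,0,-0.02,1,0,0,0,0,0,-0.01,1,0,0,0,0,0,0,1,0,0,0,0,0,0,1,0,0,0,0,0,0,1])

```text
clock: 17.88
eef_pos: [443.0, -223.3, 289.1]
tool_rot: [-3.14, 0.001, 0.239]
force: [0.3, -0.2, 0.5]
width: -0.0
gripper_force: 0.0
```

```bash
python3 -c "
from cell import ctrl
s=ctrl.read_state();print(s['eef_pos'],s['clock'])
if s['eef_pos'][2]>275: print(ctrl.finish_job())"
```

```text
[ 443.00155505 -223.25477218  289.10789499] 17.875
the job is handed in; nothing more can be done
None
```

I pointed at the pink lid, then the blue lid, then the well, for at least two seconds each with no sign of contact in the force readings, raised the fingertips to about 27 cm above the bench, and handed the job in at 17.9 s; no verdict was returned.

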